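Hold down the recessed reset button of a dental bench control unit

TASK

Lift the reset pin (the instrument with the square handle and plain thin rod) out of the instrument rack, feed its rod down through the guide eyelet on top of the control unit and on through the small hole directly beneath it, and push the recessed reset button fully down. Finish while still gripping the pin and holding the button down with it: do not let go or withdraw. Leave the other instruments and everything else on the bench where they are.

Things in the scene. Friction and masses are not known exactly. Their poses are not given: they have to be found in the camera images.
- pin: Reset pin, about 50 g: steel rod 7 mm thick, 85 mm long, below a square aluminium handle 14 x 14 x 60 mm. Origin: the rod's tip (lower end); z up along the rod to the handle; x, y square to the handle's faces. Starts upright in a rack hole, handle resting on the rack's top and spanning heights 100 to 160 mm, tip 15 mm above the table, x axis as the rack's.
- pin_shoulder (a point): Point on the pin's axis at the underside of the handle, 85 mm above the tip.
- rack: Fixed wooden instrument rack: top plate 60 (x) x 150 (y) x 10 mm, top at height 100 mm, on two end panels. Three through holes of 10 mm on its centre line at y = -45, 0, +45 mm hold the pin, the carver and the plugger in any order. Origin: centre of its footprint on the table, z up. Rack and control unit may change sides of the bench.
- unit: Fixed control unit, white plastic case 150 (x) x 160 (y) x 60 mm high, a knob and dark window on its -x side. Origin: centre of its underside, z up. Its top has two 12 mm holes at x = -25 mm: at y = -35 mm the reset port, with the steel eyelet above it; at y = +35 mm a blind jack with no eyelet above it, which is not used.
- port (a point): Centre of the reset port's mouth in the unit's top face, height 60 mm: a 12 mm hole through the 6 mm thick panel. The button's face lies 20 mm below this point at rest.
- eyelet (a point): Centre of the guide eyelet, 30 mm straight above the port: horizontal ring bent of 7 mm round steel bar, opening 14 mm, outside 28 mm, spanning heights 86.5 to 93.5 mm, carried by a bent bar whose post stands 30 mm to the unit's +x side of the port.
- reset (a joint): Travel of the recessed reset button in m: 0 at rest, 0.006 fully down (straight down). Grey cap 18 mm in diameter, face at height 40 mm at rest, 34 mm fully down. Spring: starts to move at about 2 N, fully down at about 4.6 N, then a hard stop; springs back when let go.
- carver: Bystander hanging in the rack: steel carver with round handle 14 mm and a 20 mm ball on top, top at height 160 mm. Origin 15 mm above the table.
- plugger: Bystander hanging in the rack: short instrument with a 24 mm flat disc on top, top at height 128 mm. Origin 15 mm above the table.
- model: Bystander: stone model of a dental arch, 56 mm across, 25 mm high, standing on the unit's top. Origin: centre of its underside.
- jar: Bystander: jar 40 mm in diameter, 40 mm high, between rack and unit. Origin: centre of its underside.
- tub: Bystander: tub 54 mm in diameter, 50 mm high, at the back. Origin: centre of its underside.
- bowl: Bystander: rubber mixing bowl 100 mm in diameter, 55 mm high, at the back. Origin: centre of its underside.
- dish: Bystander: small ceramic dish 64 mm in diameter, 16 mm high, in front. Origin: centre of its underside.
- spatula: Bystander: mixing spatula 170 mm long lying at the back. Origin: underside, on its length.

How it is judged (in metres and radians):
On the way, in this order (a step that is already met when the one before it is completed fails the run):
1. the pin is lifted clear of the rack in the gripper (contact force between the fingers and pin above 1 N and height (world z) of pin above 0.105 m), for 0.1 s.
2. the rod's tip has passed down through the guide eyelet (contact force between the fingers and pin above 1 N and horizontal distance between pin and eyelet below 0.007 m and height (world z) of pin below 0.086 m and horizontal distance between pin_shoulder and eyelet below 0.02 m), for 0.05 s.
3. the pin presses the reset button down through the port (horizontal distance between pin and port below 0.006 m and horizontal distance between pin_shoulder and eyelet below 0.012 m and value of joint reset above 0.0045 m and z of pin in the frame of port below -0.022 m and contact force between pin and unit above 1.5 N and contact force between the fingers and pin above 1 N), for 0.2 s.
At the end, for the whole second after the job is handed in: The gripper still holds the pin (over 1 N), at rest; its tip is within 6 mm of the port axis and over 22 mm below the port, its shoulder within 12 mm of the eyelet axis; it bears on the unit with over 1.5 N and the button is down by more than 4.5 of its 6 mm (all of step 3 and linear speed of pin below 0.02 m/s); the arm keeps its last pose, push and grip.
It fails at once if an instrument left in the rack is disturbed (moved over 30 mm) (distance of any of carver, plugger from where it was at the start of the episode above 0.03 m).
It fails at once if the dental model is disturbed (moved over 30 mm) (distance of model from where it was at the start of the episode above 0.03 m).
It fails at once if a jar, tub, bowl, dish or the spatula is disturbed (moved over 30 mm) (distance of any of jar, tub, bowl, dish, spatula from where it was at the start of the episode above 0.03 m).
It also fails if it takes over 48 s, if anything falls off the work surface, if the arm or the gripper's body presses on something with over 40 N, if the wrist force passes 120 N, or if a joint passes its speed limit or range.

ROBOT

A 6-joint arm with a two-finger parallel gripper is mounted at the origin on the work surface. World frame = base frame: x ahead of the robot, y to its left, z up, the work surface at z = 0. Lengths are in mm, angles in degrees, forces in N, time in s.
With the tool pointing down it reaches from about 300 to 850 mm from the base axis. Payload 4.2 kg.
Tool frame: the origin (TCP) lies between the finger pads; the fingertips stand 14 mm ahead of it and the grasp point (between the pads) lies 5 mm behind it; z points along the fingers, y is the line along which they close (so a half turn about z gives the same grasp; the last joint's range is limited). The gripper opens to 91 mm and grips with 3 to 60 N. Pads are 32 mm wide; open, the fingers measure 118 mm over their backs; the gripper's body (76 mm by 178 mm) begins 60 mm behind the grasp point.
Start: joints at [66.406, 18.312, 89.639, -0, 72.044, -1.146], TCP at [219.568, 531.443, 227.976] pointing down, gripper open.
Joint ranges: [-177.97, 177.97], [-48.28, 115.42], [12.27, 149.76], [-77.06, 257.06], [2.81, 150.46], [-146.56, 146.56]. Speed limits (degrees/s): [147.25, 147.25, 180, 180, 180, 180].

INTERFACE

Orientations are given as [roll, pitch, yaw] about the fixed x, y, z axes, in that order (R = Rz(yaw) Ry(pitch) Rx(roll)).
In Python, from workcell import * gives the robot as it stands. The module is installed in compiled form; this text tells all that it offers.
- The arm moves only by the tool send_rows, never from a script. Its argument "deltas" is a list of rows, each a list of 2 entries, a list of its own where there are three numbers: the shift along the tool's x, y, z normalised to -1 to 1, where 1 is 0.5 m, then the turn, a rotation vector about the tool's x, y, z normalised to -1 to 1, where 1 is 0.5 rad. A call has 1 to 10 rows; each row shifts and turns the commanded pose from where the row before left it, along the tool's axes as they then stand; what a row does not reach is not made up. A row lasts 1/10 s, in which the tool goes at most 50 mm and 8.59 degrees, less where a joint would pass 70% of its speed; a pose out of reach is approached as far as the arm can. A call with a number of a shift or a turn outside -1 to 1 is refused whole. A call with a gripper value outside its range is refused whole. "grip" is the closure, from 0 (fully open) to 1 (shut), set as the call begins (left out, the last holds). The fingers move at their own pace and stop on an object; "grip_force" is the grip in N (left out, the last holds). Time passes only in rows, so rows that do not move let the fingers close. It gives the time, the measured TCP pose, the force, the opening and the grip force at its end, in the units of the state.
- state(): the state, without advancing time (a new reading comes with each control period).
- grab_frame(name): name is "scene" or "top" or "wrist"; returns the picture (384x512x3 uint8, red, green, blue); there is no depth.
- calibration(name): a dict with "mtx" (3x3 intrinsics, pixels), "R" (3x3) and "t" (3): a world point X has camera coordinates R X + t. Camera axes: x right, y down, z forward; pixel columns grow to the right and rows downward; lengths in mm; the calibration is good to about 2 mm. A picture is of the moment at which its call begins: read the wrist's pose just before it. calibration takes no time and is no camera call; for the wrist camera it gives the pose at the moment of the call.
- job_done(): hands the job in; it is judged then, once.
Trained networks look in the newest picture that a camera, given by its name, has taken for a name from the list of things; names that differ only in an ending like _2 or _b are one class to them, and where a whole thing is asked for, a point or a joint stands for the part that bears it (a point fixed in the world has none). Each returns a list of dicts, best first, with "p" (0 to 1); they miss things now and then, are a little off and sometimes report something else, mostly with a low value. They report only what shows in the picture. A call takes as long as a camera call.
- trace(camera, label): "pixels" (384x512 bool, what is visible of it) and "bbox" ([left, top, width, height] in pixels, round what is visible of it).
The state is a dict: "time_s": time; "qpos": joint angles; "qvel": joint speeds; "effort": joint torques, N m; "ee_pos": TCP position; "ee_rot": TCP orientation; "force": force on the tool from outside, world axes, zero at the start; "torque": the same for the moment, N m; "gripper_width": finger opening in mm; "gripper_force": force on a finger pad.
Only numpy, scipy, OpenCV 4.12 (cv2) and the standard library are available. Lean on these libraries where they do the work, as an engineer would, in place of code of your own. Each camera call takes 0.05 s, during which the arm holds its last target. There are 200 camera calls.

## Working session

There is one attempt and no reset: what is moved stays moved. The work goes in short steps, Python scripts to look and compute and a tool call to move; the robot and the scene stay as the last step left them, time stands still between calls to the robot, and variables do not carry over. Pictures are saved under pics/ and viewed, at most 10 in all, crops included, and the job is handed in when it is done.

Besides the shell and the picture viewer there is one more tool, called after "Emit:" in YAML: its name, and indented under it one key for each argument. send_rows: Moves the arm, as the interface text tells. Scaled input: -1 to 1 covers 0.5 m each way for a shift and 0.5 rad each way for a turn. Its arguments: {"type":"object","properties":{"deltas":{"type":"array","items":{"type":"array"}},"grip":{"type":"number"},"grip_force":{"type":"number"}},"required":["deltas"]}

```bash
mkdir -p pics
cat > h.py <<'E'
from workcell import *
import numpy as np, cv2
def ray(c,u,v):
    M=np.array(c["mtx"]);R=np.array(c["R"]);t=np.array(c["t"]).ravel()
    d=R.T@np.linalg.inv(M)@np.array([u,v,1.]);return -R.T@t,d
def onz(c,u,v,z):
    o,d=ray(c,u,v);return o+d*(z-o[2])/d[2]
def proj(c,X):
    M=np.array(c["mtx"]);p=M@(np.array(c["R"])@np.array(X,float)+np.array(c["t"]).ravel());return p[:2]/p[2]
E
python3 - <<'E'
from h import *
s=state();print(s["time_s"],s["ee_pos"],s["ee_rot"])
ims=[]
for n in("scene","top"):
    im=grab_frame(n);cv2.imwrite(f"pics/{n}.png",im[:,:,::-1]);c=calibration(n)
    o,_=ray(c,0,0);print(n,o.round(),np.array(c["R"]).round(2).tolist(),c["mtx"][0][0])
    for l in("pin","rack","unit","eyelet","carver","plugger","model","jar","reset"):
        r=trace(n,l)
        if r:
            m=r[0]["pixels"];ys,xs=np.nonzero(m);print(l,round(r[0]["p"],2),r[0]["bbox"],xs.mean().round(1),ys.mean().round(1))
        else: print(l,None)
E
```

```text
0.0 [219.37468385 530.9865384  227.11090479] [-1.79895676e+02 -1.39918471e-03  1.57550248e+02]
scene [ 940. -541.  702.] [[0.85, 0.52, -0.01], [0.36, -0.6, -0.71], [-0.38, 0.61, -0.7]] 452.83266547570616
pin 0.65 [131.4, 213.6, 22.7, 58.5] 142.3 232.6
rack 0.59 [119.7, 197.6, 94.0, 98.5] 165.6 239.8
unit 0.55 [226.1, 108.3, 92.3, 78.6] 270.5 147.7
eyelet 0.96 [227.9, 105.8, 90.4, 82.0] 270.4 147.7
carver 0.66 [175.2, 188.9, 18.3, 53.0] 183.9 203.4
plugger 0.55 [155.2, 213.2, 18.6, 44.9] 164.9 223.4
model 0.78 [283.0, 118.5, 26.3, 22.5] 294.8 129.8
jar 0.85 [257.0, 204.2, 19.0, 29.5] 265.6 216.5
reset 0.59 [155.2, 213.6, 17.4, 41.4] 165.9 226.1
top [ 448.    3. 1167.] [[0.02, -1.0, 0.02], [-0.99, -0.03, -0.14], [0.14, -0.01, -0.99]] 499.2859112301775
pin None
rack 0.68 [291.8, 207.4, 75.4, 43.3] 329.6 227.5
unit 0.87 [121.4, 181.6, 83.8, 79.9] 164.4 225.0
eyelet 0.71 [121.6, 184.3, 80.7, 76.9] 164.7 225.0
carver 0.25 [227.4, 263.6, 24.6, 27.2] 238.8 277.1
plugger 0.69 [328.9, 220.7, 9.8, 10.1] 333.9 226.1
model 0.81 [132.8, 191.5, 25.9, 26.5] 146.5 203.8
jar 0.8 [246.3, 179.0, 12.5, 14.2] 250.8 184.6
reset None
```

View pics/scene.png

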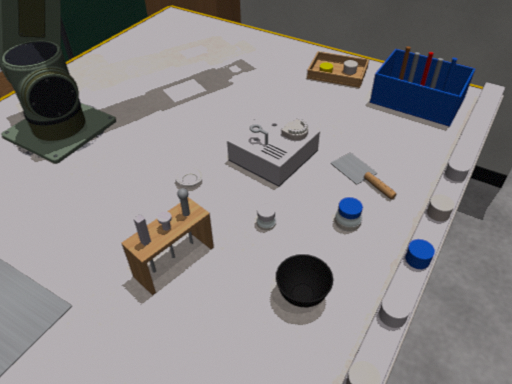

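View pics/top.png

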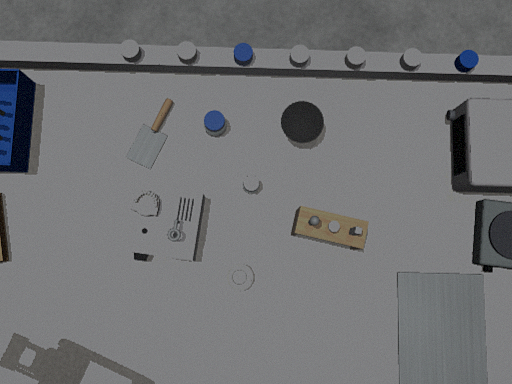

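The scene picture shows the rack on the near side, with the pin's square handle at (142,230), the plugger at (165,222) and the carver at (183,200). The unit is at (270,147). In the top view the pin is at about (357,231), the eyelet at about (175,235) and the jack at (144,231). I'll zoom in on both.

Run:
```python
from h import *
t=cv2.imread("pics/top.png");s=cv2.imread("pics/scene.png")
f=lambda im,x,y,w,h,k:cv2.resize(im[y:y+h,x:x+w],None,fx=k,fy=k,interpolation=cv2.INTER_CUBIC)
a=f(t,115,180,100,75,4);b=f(t,285,195,100,75,4);d=f(s,220,100,100,75,4);e=f(s,115,180,100,75,4)
cv2.imwrite("pics/crop.png",np.vstack([np.hstack([a,b]),np.hstack([d,e])]))
c=calibration("top");
for n,u,v,z in(("pin",357,231,160),("carver",315,222,155),("plug",334,227,128),("eye",175,235,90),("jack",144,231,60)):print(n,onz(c,u,v,z).round(1))
for l in("rack","unit"):
    trace
grab_frame("top")
for l in("rack","unit","pin"):
    r=trace("top",l)
    for q in r[:2]:
        m=q["pixels"].astype(np.uint8);print(l,q["p"],cv2.minAreaRect(np.argwhere(m)[:,::-1].astype(np.float32)))
s=state();R=np.array(calibration("wrist")["R"]);print(onz(calibration("wrist"),256,192,0),s["ee_pos"],ray(calibration("wrist"),0,0)[0],R.round(2).tolist())
```

```text
pin [ 510.9 -223.3  160. ]
carver [ 527.3 -138.8  155. ]
plug [ 520.  -182.4  128. ]
eye [496.6 152.9  90. ]
jack [505.  225.7  60. ]
rack 0.58 ((329.2059020996094, 227.67648315429688), (73.00321960449219, 30.316951751708984), 14.03624439239502)
unit 0.69 ((239.5, 277.5), (27.0, 27.0), 90.0)
unit 0.62 ((162.32762145996094, 225.64915466308594), (75.70307922363281, 75.15916442871094), 8.530765533447266)
pin 0.42 ((355.5, 231.5), (13.0, 9.0), 0.0)
[250.84092236 516.31017925   0.        ] [219.56993943 531.43931727 227.9828099 ] [146.80993965 562.52950365 384.20350538] [[0.38, 0.92, -0.0], [0.89, -0.37, 0.28], [0.26, -0.11, -0.96]]
```

View pics/crop.png

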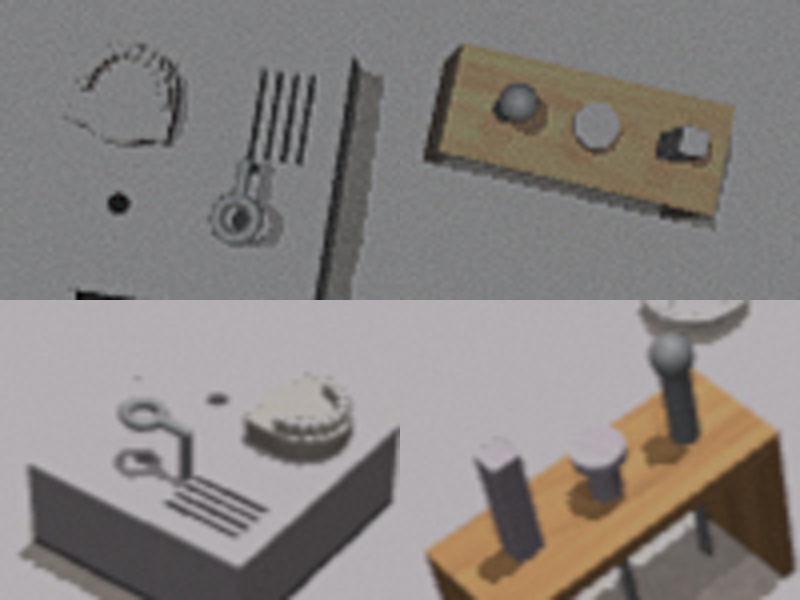

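The top view gives the pin at about (513,-226), the rack yaw at about -12° and the eyelet at about (497,154), with the jack to its left. I'll turn the tool to the grasp yaw and fly over the unit for a closer look.

Emit:
send_rows:
  deltas:
    - [[0, 0, -0.012], [0, 0, 0.2775]]
    - [[0, 0, -0.012], [0, 0, 0.2775]]
    - [[0, 0, -0.012], [0, 0, 0.2775]]
    - [[0, 0, -0.012], [0, 0, 0.2775]]
    - [[0, 0, -0.012], [0, 0, 0.2775]]
    - [[0, 0, -0.012], [0, 0, 0.2775]]
    - [[0, 0, -0.012], [0, 0, 0.2775]]
    - [[0, 0, -0.012], [0, 0, 0.2775]]
    - [[0, 0, -0.012], [0, 0, 0.2775]]
    - [[0, 0, -0.012], [0, 0, 0.2775]]
  grip: 0

```text
time_s: 2.2
ee_pos: [219.5, 531.4, 288.2]
ee_rot: [-180.0, 0.0, 77.7]
force: [0.5, -0.3, -0.8]
gripper_width: 91.1
gripper_force: 0.0
```

Emit:
send_rows:
  deltas:
    - [[-0.058, 0.07, 0], [0, 0, 0]]
    - [[-0.058, 0.07, 0], [0, 0, 0]]
    - [[-0.058, 0.07, 0], [0, 0, 0]]
    - [[-0.058, 0.07, 0], [0, 0, 0]]
    - [[-0.058, 0.07, 0], [0, 0, 0]]
    - [[-0.058, 0.07, 0], [0, 0, 0]]
    - [[-0.058, 0.07, 0], [0, 0, 0]]
    - [[-0.058, 0.07, 0], [0, 0, 0]]
    - [[-0.058, 0.07, 0], [0, 0, 0]]
    - [[-0.058, 0.07, 0], [0, 0, 0]]

```text
time_s: 3.2
ee_pos: [502.9, 173.6, 288.2]
ee_rot: [180.0, -0.0, 78.0]
force: [0.4, 0.9, -0.0]
gripper_width: 91.0
gripper_force: 0.0
```

Emit:
send_rows:
  deltas:
    - [[0, 0, 0], [0, 0, 0]]
    - [[0, 0, 0], [0, 0, 0]]
    - [[0, 0, 0], [0, 0, 0]]

```text
time_s: 3.5
ee_pos: [501.4, 175.9, 287.9]
ee_rot: [-180.0, -0.0, 78.1]
force: [1.0, -0.3, 0.8]
gripper_width: 91.3
gripper_force: 0.0
```

```bash
cat > look.py <<'E'
import sys
from h import *
import json
s=state();c=calibration("wrist");im=grab_frame("wrist")
cv2.imwrite(f"pics/{sys.argv[1]}.png",cv2.resize(im[:,:,::-1],(800,600),interpolation=cv2.INTER_CUBIC))
cv2.imwrite(f"pics/{sys.argv[1]}_raw.png",im[:,:,::-1])
json.dump({k:np.array(v).tolist() for k,v in c.items()},open(f"{sys.argv[1]}.json","w"))
print(s["time_s"],s["ee_pos"].round(2),s["ee_rot"].round(2),s["force"].round(2))
E
python3 look.py w1
```

```text
3.5 [501.39 175.94 287.94] [-1.7997e+02 -3.0000e-02  7.8090e+01] [ 0.96 -0.27  0.85]
```

View pics/w1.png

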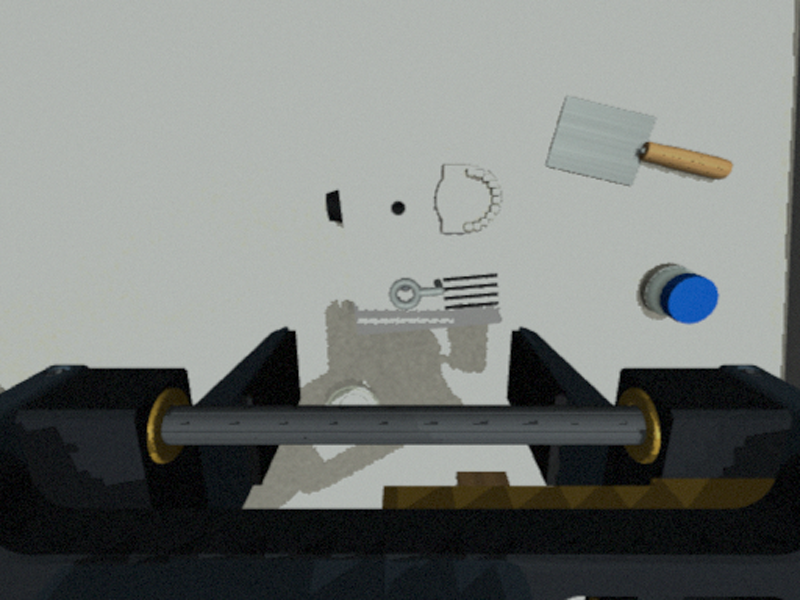

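The wrist picture shows the eyelet ring at (404,292), the jack hole at (398,208) and the eyelet post at about (438,284).

Run:
```python
from h import *
import json
c=json.load(open("w1.json"));g=cv2.imread("pics/w1_raw.png",0)
def blob(x,y,w,h,th):
    m=(g[y:y+h,x:x+w]<th).astype(np.uint8);n,l,st,ce=cv2.connectedComponentsWithStats(m)
    for i in range(1,n):
        if st[i,4]>15: print(st[i].tolist(),(ce[i]+[x,y]).round(2))
print(np.median(g[120:180,230:250]));blob(245,125,20,16,90)
for th in(140,155,165):blob(246,174,27,25,th)
k=cv2.resize(g[172:202,240:290],None,fx=12,fy=12,interpolation=cv2.INTER_CUBIC);j=cv2.resize(g[118:148,230:280],None,fx=12,fy=12,interpolation=cv2.INTER_CUBIC);cv2.imwrite("pics/e.png",k)
for u,v,z,n in((258.5,186.9,90,"eye"),(254.3,132.8,60,"jack"),(279.8,181.5,90,"post")):print(n,onz(c,u,v,z).round(2))
```

```text
180.0
[6, 4, 8, 8, 54] [254.39 132.61]
[3, 4, 24, 18, 65] [258.46 183.26]
[6, 8, 15, 13, 93] [258.94 187.38]
[3, 4, 24, 21, 301] [259.49 187.42]
[2, 3, 25, 22, 344] [259.45 187.47]
eye [499.23 158.52  90.  ]
jack [507.69 227.01  60.  ]
post [528.51 160.01  90.  ]
```

View pics/e.png

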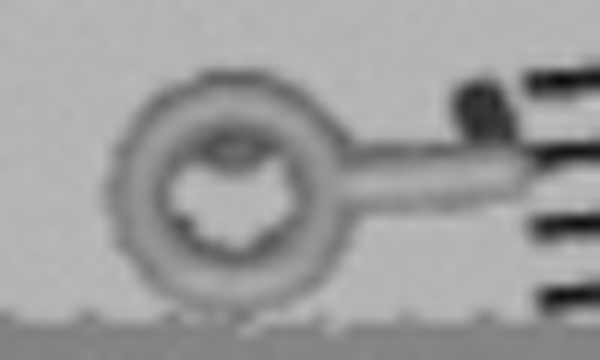

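Emit:
send_rows:
  deltas:
    - [[-0.074, 0.019, 0], [0, 0, 0]]
    - [[-0.074, 0.019, 0], [0, 0, 0]]
    - [[-0.074, 0.019, 0], [0, 0, 0]]
    - [[-0.074, 0.019, 0], [0, 0, 0]]
    - [[-0.074, 0.019, 0], [0, 0, 0]]
    - [[-0.074, 0.019, 0], [0, 0, 0]]
    - [[-0.074, 0.019, 0], [0, 0, 0]]
    - [[-0.074, 0.019, 0], [0, 0, 0]]
    - [[-0.074, 0.019, 0], [0, 0, 0]]
    - [[-0.074, 0.019, 0], [0, 0, 0]]

```text
time_s: 4.55
ee_pos: [518.5, -206.3, 288.2]
ee_rot: [180.0, -0.0, 78.2]
force: [0.6, -0.1, -0.7]
gripper_width: 91.1
gripper_force: 0.0
```

Emit:
send_rows:
  deltas:
    - [[0, 0, 0], [0, 0, 0]]
    - [[0, 0, 0], [0, 0, 0]]
    - [[0, 0, 0], [0, 0, 0]]

```text
time_s: 4.85
ee_pos: [518.4, -204.6, 288.0]
ee_rot: [-180.0, -0.0, 78.2]
force: [-0.2, 0.4, -0.0]
gripper_width: 91.3
gripper_force: 0.0
```

```bash
python3 look.py w2
python3 - <<'E'
from h import *
import json
c=json.load(open("w1.json"));print(onz(c,258.9,187.7,90).round(2))
c=json.load(open("w2.json"))
for l in("pin","rack","carver","plugger"):
    for q in trace("wrist",l)[:1]:
        m=q["pixels"].astype(np.uint8);r=cv2.minAreaRect(np.argwhere(m)[:,::-1].astype(np.float32));print(l,q["p"],q["bbox"],r)
E
```

```text
4.85 [ 518.38 -204.64  288.03] [-1.7999e+02 -4.0000e-02  7.8170e+01] [-0.25  0.39 -0.01]
[499.53 157.32  90.  ]
pin 0.77 [252.0, 186.3, 14.0, 24.0] ((257.0, 199.5), (25.0, 12.0), 90.0)
rack 0.74 [232.6, 94.7, 50.9, 119.2] ((257.0, 153.5), (117.0, 50.0), 90.0)
carver 0.86 [245.4, 112.7, 23.7, 17.7] ((257.8000183105469, 121.60002136230469), (18.782970428466797, 19.677396774291992), 63.43495178222656)
plugger 0.78 [246.3, 150.4, 21.4, 18.8] ((257.5, 160.5), (19.0, 17.0), 90.0)
```

View pics/w2.png

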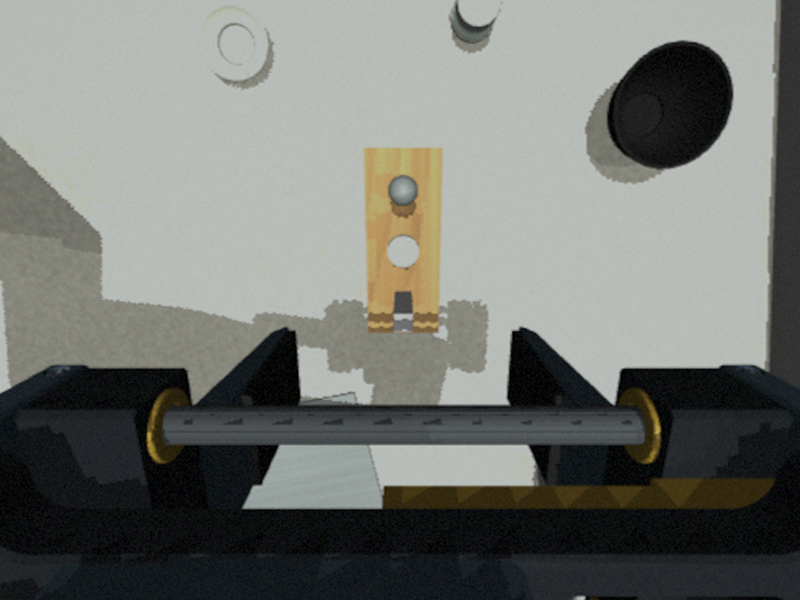

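The wrist picture shows the rack square to the tool. The carver is at (403,190), the plugger disc at (403,251), and the pin's camera-facing side spans x 394–412 and y 291–312, with its top at (403,321).

Run:
```python
from h import *
import json
from scipy.spatial.transform import Rotation as Ro
c=json.load(open("w2.json"));k=lambda a:(a+.5)*.64-.5
P=np.array([518.38,-204.64]);y=np.radians(78.17);A=np.array([[np.cos(y),np.sin(y)],[np.sin(y),-np.cos(y)]])
for n,u,v,z in(("base edge",403,291,100),("top edge",403,312,160),("topfar",403,331,160),("plug",403.2,251,128),("carver",403,189.5,150),("rackL",365,148,100),("rackR",442,148,100),("rackLn",367,331,100),("rackRn",440,331,100)):
    X=onz(c,k(u),k(v),z);print(n,X.round(1),"tool rel",(A@(X[:2]-P)).round(1))
g=cv2.imread("pics/w2_raw.png",0);print(g[180:216,257].tolist());print(g[191,245:272].tolist());print(g[205,245:272].tolist())
```

```text
base edge [ 516.2 -218.   100. ] tool rel [-13.5   0.6]
top edge [ 516.5 -216.9  160. ] tool rel [-12.3   0.6]
topfar [ 513.6 -230.7  160. ] tool rel [-26.5   0.6]
plug [ 524.2 -180.4  128. ] tool rel [24.9  0.7]
carver [ 533.3 -136.2  150. ] tool rel [70.1  0.5]
rackL [ 510.9 -102.1  100. ] tool rel [ 98.8 -28.4]
rackR [ 568.1 -114.   100. ] tool rel [98.9 30. ]
rackLn [ 478.8 -246.5  100. ] tool rel [-49.  -30.2]
rackRn [ 539.9 -259.2  100. ] tool rel [-49.   32.3]
[152, 151, 151, 149, 149, 142, 115, 69, 71, 69, 74, 70, 72, 71, 70, 68, 73, 75, 74, 71, 105, 180, 183, 176, 138, 112, 111, 114, 109, 109, 125, 156, 143, 127, 131, 133]
[152, 152, 152, 151, 150, 151, 153, 119, 73, 73, 71, 77, 70, 72, 70, 71, 72, 71, 99, 138, 150, 150, 148, 151, 154, 157, 158]
[112, 101, 98, 98, 100, 110, 104, 104, 111, 110, 114, 113, 112, 106, 109, 110, 111, 111, 105, 101, 111, 119, 119, 111, 100, 101, 101]
```

Emit:
send_rows:
  deltas:
    - [[-0.02, 0.001, 0], [0, 0, 0]]
    - [[-0.02, 0, 0.02], [0, 0, 0]]
    - [[0, 0, 0.05], [0, 0, 0]]
    - [[0, 0, 0.05], [0, 0, 0]]
    - [[0, 0, 0.05], [0, 0, 0]]
    - [[0, 0, 0.05], [0, 0, 0]]
    - [[0, 0, 0.05], [0, 0, 0]]
    - [[0, 0, 0.03], [0, 0, 0]]
    - [[0, 0, 0.026], [0, 0, 0]]
    - [[0, 0, 0], [0, 0, 0]]

```text
time_s: 6.1
ee_pos: [513.3, -226.1, 122.7]
ee_rot: [-179.8, -0.1, 78.0]
force: [0.7, 0.4, 0.3]
gripper_width: 91.5
gripper_force: 0.0
```

Emit:
send_rows:
  deltas:
    - [[0, 0, 0], [0, 0, 0]]
    - [[0, 0, 0], [0, 0, 0]]
    - [[0, 0, 0], [0, 0, 0]]
    - [[0, 0, 0], [0, 0, 0]]
    - [[0, 0, 0], [0, 0, 0]]
    - [[0, 0, 0], [0, 0, 0]]
    - [[0, 0, 0], [0, 0, 0]]
    - [[0, 0, 0], [0, 0, 0]]
    - [[0, 0, 0], [0, 0, 0]]
    - [[0, 0, 0], [0, 0, 0]]
  grip: 1
  grip_force: 50

```text
time_s: 7.1
ee_pos: [514.6, -226.0, 124.9]
ee_rot: [-180.0, -0.0, 78.1]
force: [-0.2, -0.0, -0.2]
gripper_width: 13.8
gripper_force: 1.0
```

Emit:
send_rows:
  deltas:
    - [[0, 0, 0], [0, 0, 0]]
    - [[0, 0, 0], [0, 0, 0]]
    - [[0, 0, -0.02], [0, 0, 0]]
    - [[0, 0, -0.04], [0, 0, 0]]
    - [[0, 0, -0.05], [0, 0, 0]]
    - [[0, 0, -0.07], [0, 0, 0]]
    - [[0, 0, -0.07], [0, 0, 0]]
    - [[0, 0, -0.06], [0, 0, 0]]
    - [[0, 0, -0.03], [0, 0, 0]]
    - [[0, 0, 0], [0, 0, 0]]

```text
time_s: 8.1
ee_pos: [515.7, -226.5, 298.3]
ee_rot: [179.6, 0.1, 78.1]
force: [0.7, 0.5, -1.0]
gripper_width: 13.8
gripper_force: 50.0
```

Emit:
send_rows:
  deltas:
    - [[0.04, -0.01, 0], [0, 0, 0]]
    - [[0.07, -0.018, 0], [0, 0, 0]]
    - [[0.09, -0.023, 0], [0, 0, 0]]
    - [[0.09, -0.023, 0], [0, 0, 0]]
    - [[0.09, -0.023, 0], [0, 0, 0]]
    - [[0.09, -0.023, 0], [0, 0, 0]]
    - [[0.09, -0.023, 0], [0, 0, 0]]
    - [[0.09, -0.023, 0], [0, 0, 0]]
    - [[0.06, -0.015, 0], [0, 0, 0]]
    - [[0.034, -0.007, 0], [0, 0, 0]]

```text
time_s: 9.1
ee_pos: [498.6, 159.8, 293.8]
ee_rot: [-179.9, 0.0, 78.2]
force: [0.5, -0.6, 0.1]
gripper_width: 14.0
gripper_force: 50.0
```

Emit:
send_rows:
  deltas:
    - [[0, 0, 0.04], [0, 0, 0]]
    - [[0, 0, 0.04], [0, 0, 0]]
    - [[0, 0, 0.04], [0, 0, 0]]
    - [[0, 0, 0.02], [0, 0, 0]]
    - [[0, 0, 0], [0, 0, 0]]
    - [[0, 0, 0], [0, 0, 0]]
    - [[0, 0, 0], [0, 0, 0]]

```text
time_s: 9.8
ee_pos: [500.3, 157.5, 226.0]
ee_rot: [179.9, -0.1, 78.0]
force: [0.3, 0.1, 0.1]
gripper_width: 13.7
gripper_force: 50.0
```

```bash
python3 look.py w3
python3 - <<'E'
import cv2
g=cv2.imread("pics/w3_raw.png");cv2.imwrite("pics/w3c.png",cv2.resize(g[130:250,190:350],(800,600),interpolation=cv2.INTER_CUBIC))
E
```

```text
9.8 [500.32 157.46 225.95] [ 1.799e+02 -6.000e-02  7.804e+01] [0.28 0.06 0.13]
```

View pics/w3c.png

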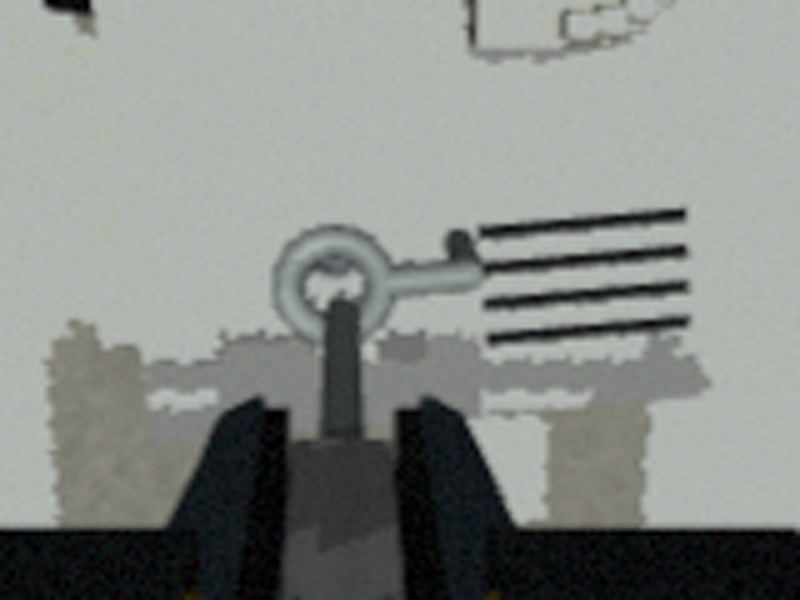

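The crop shows the ring centre at (334,285) and the rod tip's near edge at (343,298), so the rod sits slightly to the right of the ring's centre.

Run:
```python
from h import *
import json
c=json.load(open("w3.json"));k=lambda u,v:((u+.5)/5-.5+190,(v+.5)/5-.5+130)
P=np.array([500.32,157.46]);y=np.radians(78.04);A=np.array([[np.cos(y),np.sin(y)],[np.sin(y),-np.cos(y)]])
for n,u,v,z in(("ring",334,285,90),("tipedge",343,298,116),("should",342,438,201),("ringhi",334,225,92),("ringlo",334,345,92)):
    X=onz(c,*k(u,v),z);print(n,X.round(1),"tool rel",(A@(X[:2]-P)).round(2))
g=cv2.imread("pics/w3_raw.png",0);print(g[198,250:266],g[210,250:266]);print(g[180:200,258])
```

```text
ring [499.7 157.7  90. ] tool rel [ 0.1  -0.62]
tipedge [502.5 161.6 116. ] tool rel [4.53 1.29]
should [502.9 165.2 201. ] tool rel [8.14 0.92]
ringhi [502.6 171.4  92. ] tool rel [14.12 -0.61]
ringlo [497.  144.7  92. ] tool rel [-13.17  -0.62]
[116 107 104 120  99  54  54  57  55  57  49  71 112 161 157 124] [129 133 131 118  82  50  56  58  56  53  52  46  87 124 129 129]
[119 101 108 101  98 144 173 163 113  98  55  56  58  56  55  57  56  52
  55  56]
```

Emit:
send_rows:
  deltas:
    - [[-0.0014, -0.0036, 0], [0, 0, 0]]
    - [[0, 0, 0.018], [0, 0, 0]]
    - [[0, 0, 0.016], [0, 0, 0]]
    - [[0, 0, 0], [0, 0, 0]]
    - [[0, 0, 0], [0, 0, 0]]
    - [[0, 0, 0], [0, 0, 0]]
    - [[0, 0, 0], [0, 0, 0]]

```text
time_s: 10.55
ee_pos: [498.0, 157.1, 208.2]
ee_rot: [180.0, -0.0, 78.1]
force: [-0.5, -0.3, -0.2]
gripper_width: 13.9
gripper_force: 50.0
```

```bash
python3 look.py w4
python3 - <<'E'
import cv2
g=cv2.imread("pics/w4_raw.png");cv2.imwrite("pics/w4c.png",cv2.resize(g[155:215,220:300],(800,600),interpolation=cv2.INTER_CUBIC))
E
```

```text
10.55 [498.   157.1  208.17] [ 1.7997e+02 -2.0000e-02  7.8050e+01] [-0.52 -0.32 -0.19]
```

View pics/w4c.png

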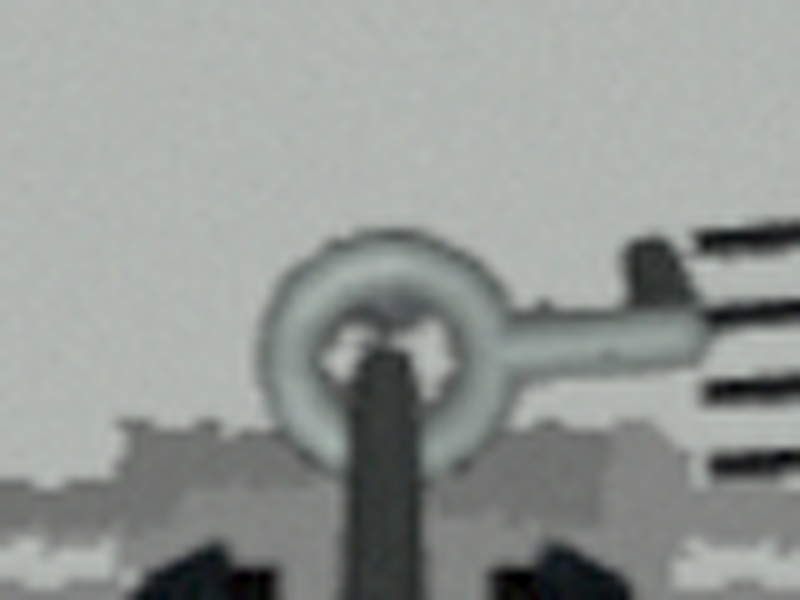

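The ring centre is at (390,358). The rod's centreline is at x=383 and its tip edge is at y=345, so it is well inside the opening.

Run:
```python
from h import *
import json
c=json.load(open("w4.json"));k=lambda u,v:((u+.5)/10-.5+220,(v+.5)/10-.5+155)
P=np.array([498,157.1]);y=np.radians(78.05);A=np.array([[np.cos(y),np.sin(y)],[np.sin(y),-np.cos(y)]])
for n,u,v,z in(("ring",390,358,90.5),("tipedge",383,345,98.2)):
    X=onz(c,*k(u,v),z);print(n,X.round(1),"tool rel",(A@(X[:2]-P)).round(2))
```

```text
ring [499.7 157.8  90.5] tool rel [1.01 1.53]
tipedge [499.7 161.4  98.2] tool rel [4.61 0.8 ]
```

Emit:
send_rows:
  deltas:
    - [[0, 0.0014, 0], [0, 0, 0]]
    - [[0, 0, 0.01], [0, 0, 0]]
    - [[0, 0, 0.01], [0, 0, 0]]
    - [[0, 0, 0.01], [0, 0, 0]]
    - [[0, 0, 0.01], [0, 0, 0]]
    - [[0, 0, 0.01], [0, 0, 0]]
    - [[0, 0, 0.01], [0, 0, 0]]
    - [[0, 0, 0], [0, 0, 0]]
    - [[0, 0, 0], [0, 0, 0]]

```text
time_s: 11.5
ee_pos: [498.5, 156.9, 177.9]
ee_rot: [-180.0, -0.0, 78.1]
force: [1.4, 0.2, -0.1]
gripper_width: 13.7
gripper_force: 50.0
```

Emit:
send_rows:
  deltas:
    - [[0, 0, 0.008], [0, 0, 0]]
    - [[0, 0, 0.008], [0, 0, 0]]
    - [[0, 0, 0.008], [0, 0, 0]]
    - [[0, 0, 0.008], [0, 0, 0]]
    - [[0, 0, 0.008], [0, 0, 0]]
    - [[0, 0, 0], [0, 0, 0]]
    - [[0, 0, 0], [0, 0, 0]]

```text
time_s: 12.2
ee_pos: [498.5, 156.9, 157.8]
ee_rot: [-180.0, -0.0, 78.1]
force: [0.2, -0.2, -0.8]
gripper_width: 13.8
gripper_force: 50.0
```

Emit:
send_rows:
  deltas:
    - [[0, 0, 0.005], [0, 0, 0]]
    - [[0, 0, 0.005], [0, 0, 0]]
    - [[0, 0, 0.005], [0, 0, 0]]
    - [[0, 0, 0.004], [0, 0, 0]]
    - [[0, 0, 0.003], [0, 0, 0]]
    - [[0, 0, 0.003], [0, 0, 0]]
    - [[0, 0, 0], [0, 0, 0]]
    - [[0, 0, 0], [0, 0, 0]]
    - [[0, 0, 0], [0, 0, 0]]

```text
time_s: 13.1
ee_pos: [498.5, 156.9, 145.6]
ee_rot: [180.0, -0.0, 78.1]
force: [-0.2, -0.4, 2.9]
gripper_width: 13.9
gripper_force: 50.0
```

Emit:
send_rows:
  deltas:
    - [[0, 0, 0.002], [0, 0, 0]]
    - [[0, 0, 0.001], [0, 0, 0]]
    - [[0, 0, 0.001], [0, 0, 0]]
    - [[0, 0, 0], [0, 0, 0]]
    - [[0, 0, 0], [0, 0, 0]]
    - [[0, 0, 0], [0, 0, 0]]

```text
time_s: 13.7
ee_pos: [498.5, 156.9, 143.8]
ee_rot: [180.0, -0.0, 78.1]
force: [-0.7, -0.1, 5.4]
gripper_width: 13.6
gripper_force: 50.0
```

One more small push should seat it firmly on the hard stop.

Emit:
send_rows:
  deltas:
    - [[0, 0, 0.001], [0, 0, 0]]
    - [[0, 0, 0.001], [0, 0, 0]]
    - [[0, 0, 0], [0, 0, 0]]
    - [[0, 0, 0], [0, 0, 0]]
    - [[0, 0, 0], [0, 0, 0]]
    - [[0, 0, 0], [0, 0, 0]]

```text
time_s: 14.3
ee_pos: [498.6, 156.9, 143.6]
ee_rot: [180.0, -0.0, 78.1]
force: [-2.5, -0.6, 10.5]
gripper_width: 13.8
gripper_force: 50.0
```

```bash
python3 look.py w5
python3 - <<'E'
from workcell import *
s=state();print(s["force"],s["ee_pos"],s["gripper_force"])
E
```

```text
14.3 [498.57 156.94 143.61] [ 1.7996e+02 -3.0000e-02  7.8050e+01] [-2.46 -0.61 10.5 ]
[-2.14336454 -0.07566672 10.26950933] [498.57694237 156.9454888  143.58922014] 50.00406503677368
```

```bash
python3 -c "
from workcell import *
print(job_done())"
```

```text
the job is handed in; nothing more can be done
None
```

I handed the job in at about 14 s. The pin is through the eyelet and port, still gripped at 50 N and pressing the reset button against its hard stop with about 10 N; no verdict came back, and I took no final look at the other items on the bench.

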